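Rinse pot off the drip stand and up against the sorting tray

ROBOT

A 7-joint arm with a two-finger parallel gripper is mounted at the origin on the work surface. World frame = base frame: x ahead of the robot, y to its left, z up, the work surface at z = 0. Lengths are in m, angles in rad, forces in N, time in s.
With the tool pointing down it reaches from about 0.425 to 0.875 m from the base axis. Payload 9.9 kg.
Tool frame: the origin (TCP) lies midway between the tips of the shut fingers; the grasp point (between the pads) lies 19 mm behind it; z points along the fingers, y is the line along which they close (so a half turn about z gives the same grasp; the last joint's range is limited). The gripper opens to 85 mm and grips with 20 to 120 N. Pads are 22 mm wide; open, the fingers measure 114 mm over their backs; the gripper's body (76 mm by 85 mm) begins 54 mm behind the grasp point. The pads swing forward as they close: fully open they stand 13 mm farther back than shut.
Start: joints at [1.214, 0.576, 0.025, 1.437, -0.015, 1.129, -0.057], TCP at [0.182, -0.65, 0.231] pointing down, gripper open.
Joint ranges: [-2.76, 2.76], [-0.34, 2.15], [-1.52, 1.57], [0.19, 2.46], [-1.09, 4.23], [0.17, 1.99], [-2.82, 2.82]. Speed limits (rad/s): [2.22, 2.22, 3.01, 3.01, 3.14, 3.14, 3.14].

INTERFACE

Orientations are given as a unit quaternion [x, y, z, w].
In Python, from workcell import manip gives the robot as it stands.
- The arm moves only by the shell command python3 nudge.py 'ROWS' [FORCE]. ROWS is a JSON list of rows, 1 to 10 of them, each an object with the fields dx, dy, dz (the shift in units of 100 mm), ax, ay, az (a rotation vector in units of 0.1 rad), jaw (the opening from 0.0 (shut) to 1.0 (fully open)); a field left out counts as zero (the opening has to be given); each row shifts and turns the commanded pose from where the row before left it, along the tool's axes as they then stand; what a row does not reach is not made up. A row lasts 1/10 s, in which the tool goes at most 0.05 m and 0.15 rad, less where a joint would pass 70% of its speed; a pose out of reach is approached as far as the arm can. The fingers move at their own pace and stop on an object; FORCE is the grip in N (left out, the last holds). Time passes only in rows, so rows that do not move let the fingers close. It prints the time, the measured TCP pose, the force, the opening and the grip force at its end. Input that does not fit is refused with a message, and nothing moves.
- manip.get_state(): the state, without advancing time (a new reading comes with each control period).
- manip.capture(name): name is "side" or "top" or "wrist"; returns the picture (400x640x3 uint8, red, green, blue); there is no depth.
- manip.camera_info(name): a dict with "vertical_fov" (degrees; the focal length in pixels is half the picture's height over the tangent of half this angle, whatever the lens; pixels are square), "cx", "cy" (the principal point, pixels), "dist_coeffs" ([k1, k2, p1, p2, k3] as OpenCV has them; the pictures are not rectified), "rvec" (rotation vector, rad) and "tvec" (3), from world to camera coordinates, as OpenCV has them. Camera axes: x right, y down, z forward; pixel columns grow to the right and rows downward; lengths in m; the calibration is good to about 2 mm. A picture is of the moment at which its call begins: read the wrist's pose just before it. camera_info takes no time and is no camera call; for the wrist camera it gives the pose at the moment of the call.
- manip.sign_off(): hands the job in; it is judged then, once.
The state is a dict: "time_s": time; "qpos": joint angles; "joint_velocities": joint speeds; "joint_torque": joint torques, N m; "tcp_pos": TCP position; "orientation": TCP orientation; "ft_force": force on the tool from outside, world axes, zero at the start; "wrist_torque": the same for the moment, N m; "opening": opening from 0.0 (shut) to 1.0 (fully open); "gripper_force": force on a finger pad.
Only numpy, scipy, OpenCV 4.12 (cv2) and the standard library are available. Lean on these libraries where they do the work, as an engineer would, in place of code of your own. Each camera call takes 0.05 s, during which the arm holds its last target. There are 200 camera calls.

TASK

Lift the rinse pot by its handle off the drip stand and set it down gently on the bench in front of the white sorting tray, its handle towards you. Then close the gap: butt the pot's plain end flush against the middle of the tray's near long side, square to it, so that no watch part can fall between them. Keep the pot upright, do not shift the tray from its place (stop as soon as you feel it), leave the other things on the bench alone, and let go of everything.

Things in the scene. Friction and masses are not known exactly. Their poses are not given: they have to be found in the camera images.
- pot: Open steel rinse pot, loose, about 0.3 kg (varies), empty: 90 long (x), 76 wide (y), 55 high, walls and floor 3 thick. Origin: centre of its underside; z up. +x is the plain flat end to be butted; the handle is on the -x end. Sliding on the bench takes 1 to 5 N. Pushed high it tips; pushed low (e.g. closed fingertips inside, against the +x wall) it slides and squares up to what it meets.
- handle: The pot's rigid handle, in the pot's frame (same origin): a straight dark steel bar, 14 wide along y, 8 thick, rising from the middle of the -x wall (46 up) outwards at 60 degrees above level to its tip at x = -91, z = 126 mm. Grip it across its width, the tool leaning 0 to 30 degrees, fingers pointing down along the bar; the pot hangs off-centre, so grip with about 50 N.
- grip (a point): Point on the handle's centre line, at (-70, 0, 89) mm in the pot's frame: a good place to grip.
- corner_left (a point): Lower corner of the pot's plain end, at (45, 38, 0) mm in the pot's frame.
- corner_right (a point): Lower corner of the pot's plain end, at (45, -38, 0) mm in the pot's frame.
- stand: Aluminium drip stand on four legs, fixed to the bench, 124 x 110 mm. Origin: centre of its foot on the bench, axes as the pot's at the start. Its plate, on which the pot stands, is 50 mm above the bench; a rim 8 mm high round the plate holds the pot with 2 to 3 mm of play, so the pot must be lifted straight up out of it.
- tray: White enamelled cast sorting tray with six compartments holding small brass wheels, loose, 1.1 kg, 90 (x) x 190 (y) x 24 high, walls 9 thick. Origin: centre of its underside. Its near long side is the flat face at x = -45 mm, facing roughly towards the robot. It stands by its own weight and starts to slide when pushed with 10 to 20 N.
- near_edge (a point): Middle of the upper edge of the tray's near long side, at (-45, 0, 24) mm in the tray's frame.
- canister: Bystander: round closed tin, 48 across, 75 high, standing on the bench. Origin: centre of its underside.
- lens_cup: Bystander: small dark steel cup, 44 across, 24 high, standing on the bench. Origin: centre of its underside.
- screwdriver: Bystander: screwdriver 120 long lying on the bench along its x. Origin at its underside.

How it is judged:
By the outcome, as a careful person would: the job done as asked, in the order asked, and still so for the second after the job is handed in, with the robot touching nothing.
It also fails if it takes over 64 s, if anything falls off the work surface, if the arm or the gripper's body presses on something with over 40 N, if the wrist force passes 120 N, or if a joint passes its speed limit or range.

## Working session

There is one attempt and no reset: what is moved stays moved. The work goes in short steps, Python scripts to look and compute and a shell command to move; the robot and the scene stay as the last step left them, time stands still between calls to the robot, and variables do not carry over. Pictures are saved under pics/ and viewed, at most 10 in all, crops included, and the job is handed in when it is done.

```bash
ls; mkdir -p pics
python3 - <<'E'
from workcell import manip
import cv2
for n in("top","side"):
    im=manip.capture(n); cv2.imwrite(f"pics/{n}0.png",im[:,:,::-1]); print(n,manip.camera_info(n))
s=manip.get_state(); print(s)
E
```

```text
nudge.py
pics
workcell.py
top {'vertical_fov': 56.37072237609898, 'cx': 320.1243154541522, 'cy': 201.07512794635653, 'dist_coeffs': array([-0.0068425,  0.       ,  0.       ,  0.       ,  0.       ]), 'rvec': array([ 2.09793283, -2.12188604,  0.21711001]), 'tvec': array([0.00683982, 0.60942425, 0.67840019])}
side {'vertical_fov': 50.53551798854833, 'cx': 327.36038711666396, 'cy': 204.82039113915698, 'dist_coeffs': array([-0.0524433,  0.       ,  0.       ,  0.       ,  0.       ]), 'rvec': array([ 0.78206001, -2.49592907,  1.19638787]), 'tvec': array([0.48150954, 0.2770271 , 0.63950461])}
{'time_s': 0.1, 'qpos': array([ 1.21419108,  0.57641192,  0.02488096,  1.4377843 , -0.01501997,
        1.12901149, -0.05650848]), 'joint_velocities': array([ 1.29270404e-03, -2.72461577e-03,  3.64889372e-03, -2.23133736e-03,
       -8.25297683e-05,  1.19286896e-03, -1.96847150e-03]), 'joint_torque': array([ 5.75875209e-03, -7.67298102e+01,  2.25811511e+00, -2.86607033e+01,
        1.60423969e-02,  8.48506432e-03,  8.30547970e-05]), 'tcp_pos': array([ 0.18175899, -0.64966524,  0.23056794]), 'orientation': array([ 9.90712152e-01,  1.35973972e-01, -1.32655782e-04, -7.02575726e-04]), 'ft_force': array([0.07508017, 0.45854359, 0.00356199]), 'wrist_torque': array([-0.00126098, -0.00533278,  0.00494688]), 'gripper_force': 0.0, 'opening': 1.0021468377077474}
```

View pics/top0.png

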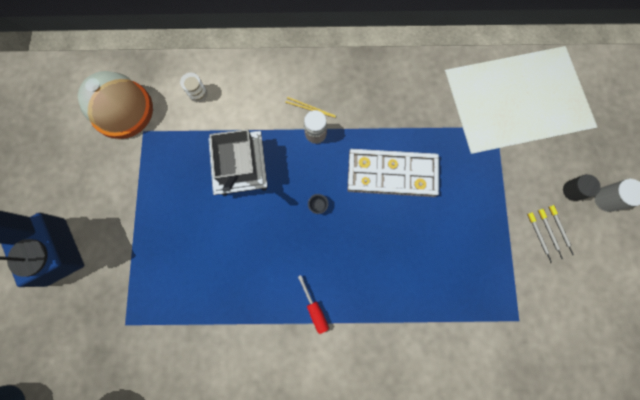

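View pics/side0.png

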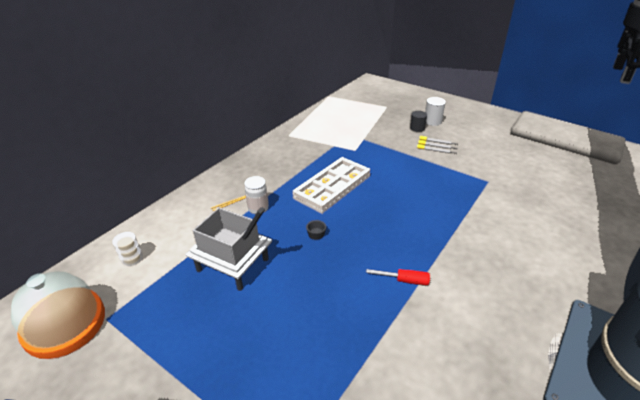

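The top view has the pot on its stand at about (238,160), the tray at (394,172), the canister at (316,127), the lens cup at (319,204) and the screwdriver at (313,305). In the side view the pot is at (227,237), with its handle tip at about (262,210). I'll zoom in to get exact corners.

```bash
cat > h.py <<'E'
import numpy as np, cv2
from scipy.spatial.transform import Rotation as R
from workcell import manip
def K(c): 
    f=200/np.tan(np.radians(c["vertical_fov"])/2); return np.array([[f,0,c["cx"]],[0,f,c["cy"]],[0,0,1.]])
def proj(c,P): return cv2.projectPoints(np.array(P,float).reshape(-1,3),c["rvec"],c["tvec"],K(c),c["dist_coeffs"])[0].reshape(-1,2)
def back(c,uv,z):
    p=cv2.undistortPoints(np.array(uv,float).reshape(-1,1,2),K(c),c["dist_coeffs"]).reshape(-1,2)
    Rm=cv2.Rodrigues(c["rvec"])[0]; C=-Rm.T@c["tvec"]
    d=np.c_[p,np.ones(len(p))]@Rm
    return C+d*((z-C[2])/d[:,2])[:,None]
def yaw(a,P): 
    return R.from_euler("z",a).apply(P)
E
python3 - <<'E'
import cv2
t=cv2.imread("pics/top0.png")[115:215,200:460]; cv2.imwrite("pics/tc.png",cv2.resize(t,None,fx=3,fy=3,interpolation=cv2.INTER_CUBIC))
t=cv2.imread("pics/side0.png")[150:290,180:380]; cv2.imwrite("pics/sc.png",cv2.resize(t,None,fx=4,fy=4,interpolation=cv2.INTER_CUBIC))
E
```

```text
(no output)
```

View pics/tc.png

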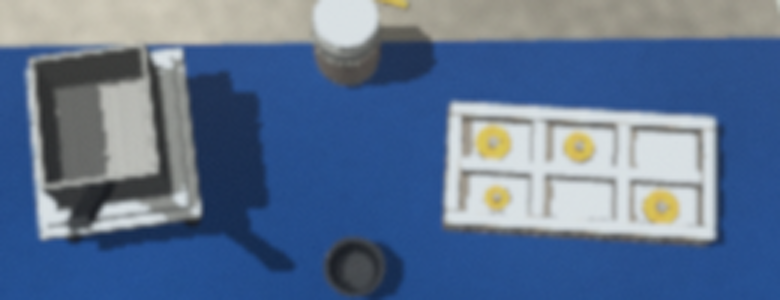

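View pics/sc.png

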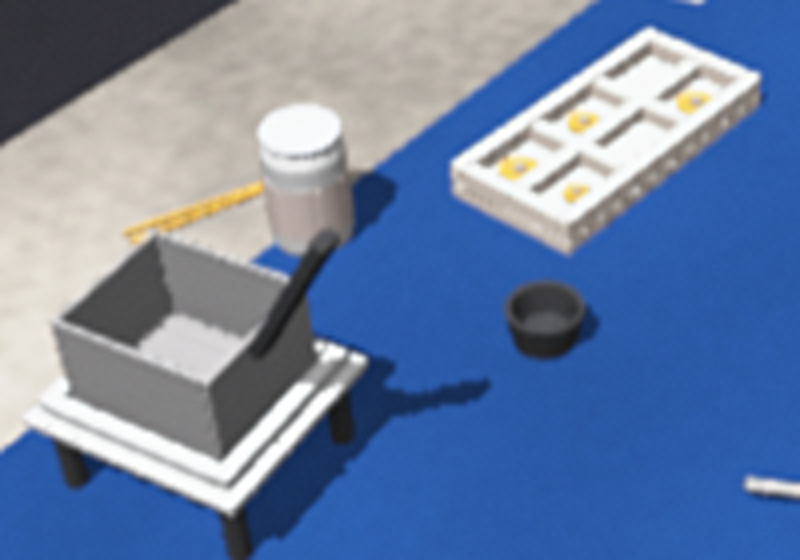

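```bash
cat > fit.py <<'E'
from h import *
from scipy.optimize import least_squares
T,S=manip.camera_info("top"),manip.camera_info("side")
def fit(obj,tc,sc,x0):
    tc=np.array(tc)/3+[200,115]; sc=np.array(sc)/4+[180,150]
    def res(p):
        P=yaw(p[2],obj)+[p[0],p[1],0]
        return np.r_[proj(T,P)-tc,proj(S,P)-sc].ravel()
    r=least_squares(res,x0); print(r.x,np.degrees(r.x[2])); print(r.fun.reshape(-1,2).round(1).tolist()); return r.x
b=lambda l,w,z:np.array([[l,w,z],[l,-w,z],[-l,-w,z],[-l,w,z]])/1e3
if __name__=="__main__":
    pot=fit(b(45,38,105),[(28,60),(143,47),(160,178),(42,190)],[(57,322),(158,235),(305,283),(210,388)],[.6,.2,0])
    tray=fit(b(45,95,24),[(450,102),(717,118),(714,230),(444,222)],[(453,165),(650,28),(760,75),(570,228)],[.6,-.2,0])
    for n,z,t,s in [("can",.075,(346,15),(300,130)),("cup",.024,(354,265),(546,305))]:
        print(n,back(T,np.array(t)/3+[200,115],z)[0],back(S,np.array(s)/4+[180,150],z)[0])
    print("sd",back(T,[(301,277),(321,330)],.01))
    g=np.array([[-.07,0,.139],[-.091,0,.176]]); G=yaw(pot[2],g)+[*pot[:2],0]
    print("grip,tip",G,(proj(T,G)-[200,115])*3,(proj(S,G)-[180,150])*4)
    print("near",yaw(tray[2],[[-.045,0,.024]])+[*tray[:2],0], "goal pot",yaw(tray[2],[[-.09,0,0]])+[*tray[:2],0])
E
python3 fit.py
```

```text
[0.69453685 0.1719437  0.13202361] 7.564395687555055
[[-0.4, 0.5], [-0.1, -0.4], [-0.9, -0.3], [-1.3, 1.3], [-1.2, -0.6], [-0.0, -2.2], [1.5, -0.4], [0.3, -1.2]]
[ 0.68072784 -0.15675194 -0.06478731] -3.712039243189659
[[-0.4, 0.2], [-1.3, -0.8], [0.2, 2.6], [-0.0, 0.6], [-0.5, -1.1], [-0.9, -0.9], [0.1, -0.8], [-0.1, -2.1]]
can [0.77732784 0.00788121 0.075     ] [0.77288653 0.01233358 0.075     ]
cup [0.61309992 0.00451651 0.024     ] [0.61055641 0.00670191 0.024     ]
sd [[0.462321   0.0409539  0.01      ]
 [0.3583518  0.00115507 0.01      ]]
grip,tip [[0.62514602 0.16272887 0.139     ]
 [0.60432877 0.15996443 0.176     ]] [[ 88.45916237 209.89917945]
 [ 76.02259623 229.2549424 ]] [[299.98584603 290.29464035]
 [331.80613233 237.95163068]]
near [[ 0.63582225 -0.15383855  0.024     ]] goal pot [[ 0.59091666 -0.15092516  0.        ]]
```
Good. Handle tip in top view crop observed at approx (76,235). Good.

Both fits agree to about 1–2 px. The predicted handle tip at crop pixel (76,229) also matches the picture. Next I'll work out the approach.

Create go.py:
```python
# usage: go.py x y z yawdeg leandeg : remaining tool-axes shift and rotvec
from h import *
import sys
x,y,z,a,l=map(float,sys.argv[1:6])
s=manip.get_state(); Rc=R.from_quat(s["orientation"])
Rt=R.from_euler("z",a,degrees=True)*R.from_euler("x",180,degrees=True)*R.from_euler("y",l,degrees=True)
np.set_printoptions(suppress=True,precision=4)
D=np.array([x,y,z])-s["tcp_pos"]
print("t",s["time_s"],"pos",s["tcp_pos"],"zaxis",Rc.apply([0,0,1]),"ft",s["ft_force"],"open",s["opening"])
print("shift cur axes",Rc.inv().apply(D),"shift in target axes",Rt.inv().apply(D),"rot",(Rc.inv()*Rt).as_rotvec())
```

```bash
python3 - <<'E'
from h import *
pot=[.6945,.1719]; a=7.56; G=R.from_euler("z",a,degrees=True).apply([-.07,0,.139])+[*pot,0]
d=R.from_euler("z",a,degrees=True).apply([np.sin(np.radians(15)),0,-np.cos(np.radians(15))])
print("grasp tcp",G+.019*d,"hover",G-.08*d)
E
python3 go.py 0.604 0.160 0.24 7.56 15
```

```text
grasp tcp [0.62998328 0.16333747 0.12064741] hover [0.60458292 0.15996639 0.21627407]
t 0.1 pos [ 0.1818 -0.6497  0.2306] zaxis [-0.0005  0.0014 -1.    ] ft [0.0751 0.4585 0.0036] open 1.0021468377077474
shift cur axes [ 0.6248 -0.666  -0.0085] shift in target axes [ 0.5096 -0.7471  0.1268] rot [-0.0198  0.2615  0.1399]
```

The manual's scale: shifts go in units of 100 mm and turns go in units of 0.1 rad. Converting my numbers, 0.03 m is 0.3, -0.033 m is -0.33.

```bash
python3 nudge.py '[{"dx":0.3, "dy":-0.33, "dz":-0.1, "jaw":1}, {"dx":0.3, "dy":-0.33, "dz":-0.1, "jaw":1}, {"dx":0.3, "dy":-0.33, "dz":-0.1, "jaw":1}, {"dx":0.3, "dy":-0.33, "jaw":1}, {"dx":0.3, "dy":-0.33, "jaw":1}, {"dx":0.3, "dy":-0.33, "jaw":1}, {"dx":0.3, "dy":-0.33, "jaw":1}, {"dx":0.3, "dy":-0.33, "jaw":1}, {"dx":0.3, "dy":-0.33, "jaw":1}, {"dx":0.3, "dy":-0.33, "jaw":1}]' 50; python3 nudge.py '[{"dx":0.3, "dy":-0.33, "jaw":1}, {"dx":0.3, "dy":-0.33, "jaw":1}, {"dx":0.3, "dy":-0.33, "jaw":1}, {"dx":0.3, "dy":-0.33, "jaw":1}, {"dx":0.3, "dy":-0.33, "jaw":1}, {"dx":0.3, "dy":-0.33, "jaw":1}, {"dx":0.3, "dy":-0.33, "jaw":1}, {"ay":1.3, "az":0.7, "jaw":1}, {"ay":1.3, "az":0.7, "jaw":1}, {"jaw":1}]'; python3 go.py 0.604 0.160 0.22 7.56 15
```

```text
time_s: 1.1
tcp_pos: [0.3822, -0.2497, 0.2613]
orientation: [0.991, 0.136, -0.0, -0.0]
ft_force: [0.6, -0.1, 0.7]
opening: 1.001
gripper_force: 0.0
time_s: 2.1
tcp_pos: [0.5177, 0.0269, 0.2595]
orientation: [0.99, 0.064, 0.128, -0.017]
ft_force: [0.2, 0.2, 0.9]
opening: 0.999
gripper_force: 0.0
t 2.1 pos [0.5177 0.0269 0.2595] zaxis [ 0.2506  0.0509 -0.9667] ft [0.1722 0.2229 0.9459] open 0.9990419756637353
shift cur axes [ 0.089  -0.1198  0.0665] shift in target axes [ 0.0893 -0.1206  0.0648] rot [-0.0175  0.0038 -0.0043]
```

In the tool's units: -0.03 m is -0.3, 0.022 m is 0.22, -0.0175 rad is -0.175.

```bash
python3 nudge.py '[{"ax":-0.175, "ay":0.04, "az":-0.04, "jaw":1}, {"dx":0.22, "dy":-0.3, "dz":0.1, "jaw":1}, {"dx":0.22, "dy":-0.3, "dz":0.1, "jaw":1}, {"dx":0.22, "dy":-0.3, "dz":0.1, "jaw":1}, {"dx":0.22, "dy":-0.3, "dz":0.1, "jaw":1}, {"jaw":1}, {"jaw":1}]'; python3 go.py 0.630 0.1633 0.1206 7.56 15
python3 - <<'E'
from h import *
cv2.imwrite("pics/w1.png",manip.capture("wrist")[:,:,::-1])
c=manip.camera_info("wrist")
b=lambda P:yaw(np.radians(7.56),np.array(P)/1e3)+[.6945,.1719,0]
print(proj(c,b([[-70,0,139],[-91,0,176],[-45,38,105],[-45,-38,105],[45,38,105],[45,-38,105]])).round(1).tolist())
E
```

```text
time_s: 2.8
tcp_pos: [0.6004, 0.1599, 0.2449]
orientation: [0.989, 0.067, 0.13, -0.009]
ft_force: [-0.3, -1.1, -0.0]
opening: 1.006
gripper_force: 0.0
t 2.8 pos [0.6004 0.1599 0.2449] zaxis [ 0.2559  0.0344 -0.9661] ft [-0.3217 -1.0938 -0.0456] open 1.005771931507104
shift cur axes [-0.0033  0.0006  0.1278] shift in target axes [-0.0034  0.0005  0.1278] rot [-0.0004  0.0007  0.0036]
[[318.5, 193.7], [318.2, 222.3], [281.7, 168.0], [355.6, 168.2], [281.5, 79.1], [356.3, 79.4]]
```

View pics/w1.png

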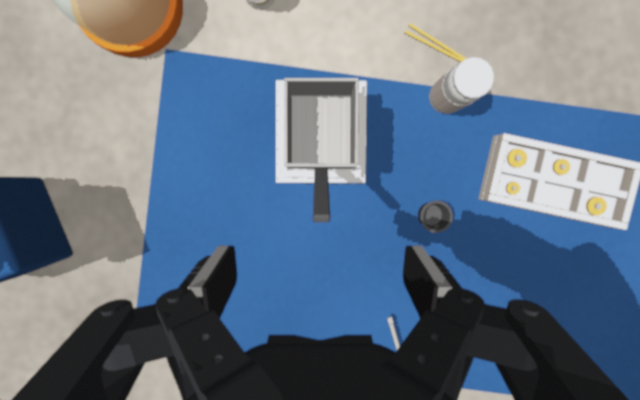

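The wrist picture shows the handle from about (321,168) to its tip at (321,218). The rim is at x=285–357, within 2–3 px of my prediction, so I'll shift about 2 mm to the right. The handle lies between the fingers, so I'll descend and grip.

In the tool's units: 0.03 m is 0.3, 0.02 m is 0.2.

```bash
python3 nudge.py '[{"dx":-0.03, "dy":0.025, "dz":0.3, "jaw":1}, {"dz":0.3, "jaw":1}, {"dz":0.3, "jaw":1}, {"dz":0.2, "jaw":1}, {"dz":0.18, "jaw":1}, {"jaw":1}, {"jaw":1}]'; python3 go.py 0.630 0.1613 0.1206 7.56 15; python3 nudge.py '[{"jaw":0}, {"jaw":0}, {"jaw":0}, {"jaw":0}, {"jaw":0}, {"jaw":0}, {"jaw":0}, {"jaw":0}, {"jaw":0}, {"jaw":0}]' 50
```

```text
time_s: 3.55
tcp_pos: [0.6308, 0.1597, 0.1217]
orientation: [0.989, 0.066, 0.131, -0.008]
ft_force: [0.2, -0.2, 0.9]
opening: 0.999
gripper_force: 0.0
t 3.55 pos [0.6308 0.1597 0.1217] zaxis [ 0.2575  0.0338 -0.9657] ft [ 0.1667 -0.1995  0.9066] open 0.9991854429718944
shift cur axes [-0.0008 -0.0017  0.0009] shift in target axes [-0.0008 -0.0017  0.0009] rot [ 0.0004 -0.0009  0.0006]
time_s: 4.55
tcp_pos: [0.6309, 0.1611, 0.1215]
orientation: [0.989, 0.066, 0.131, -0.009]
ft_force: [-3.4, 0.4, 5.8]
opening: 0.158
gripper_force: 49.2
```

```bash
python3 nudge.py '[{"dx":0.005, "dz":-0.02, "jaw":0}, {"dx":0.005, "dz":-0.02, "jaw":0}, {"dx":0.013, "dz":-0.05, "jaw":0}, {"dx":0.013, "dz":-0.05, "jaw":0}, {"dx":0.026, "dz":-0.097, "jaw":0}, {"dx":0.026, "dz":-0.097, "jaw":0}, {"dx":0.026, "dz":-0.097, "jaw":0}, {"dx":0.026, "dz":-0.097, "jaw":0}, {"dx":0.016, "dz":-0.06, "jaw":0}, {"jaw":0}]'
python3 - <<'E'
from h import *
s=manip.get_state(); print(s["tcp_pos"],s["ft_force"],s["wrist_torque"])
for n in("side",): cv2.imwrite(f"pics/{n}2.png",cv2.resize(manip.capture(n)[130:300,120:340,::-1],None,fx=3,fy=3,interpolation=cv2.INTER_CUBIC))
E
```

```text
time_s: 5.55
tcp_pos: [0.6312, 0.1609, 0.1834]
orientation: [0.989, 0.066, 0.132, -0.009]
ft_force: [-0.5, -0.4, -3.9]
opening: 0.153
gripper_force: 48.7
[0.63120565 0.16094727 0.18344241] [-0.47910251 -0.41881976 -3.94403041] [-0.04597726  0.58605083 -0.0068504 ]
```

View pics/side2.png

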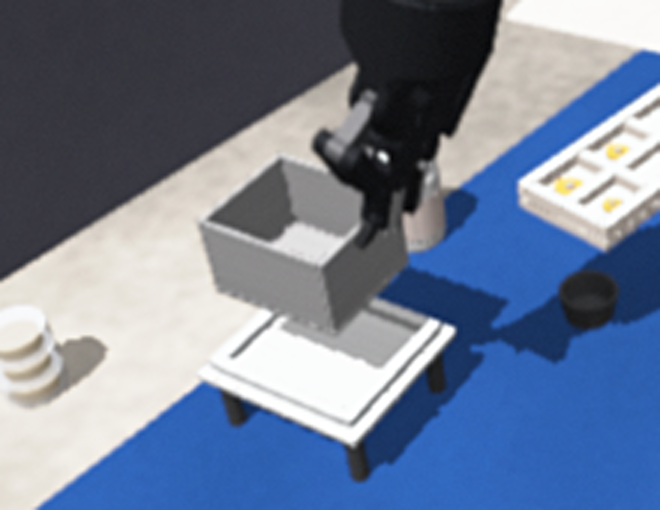

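```bash
python3 - <<'E'
from h import *
from scipy.optimize import least_squares
S=manip.camera_info("side")
obs=np.array([(200,222),(283,158),(322,268),(215,290),(332,330)])/3+[120,130]
m=np.array([[45,38,55],[45,-38,55],[-45,38,55],[45,38,0],[-45,38,0]])/1e3
f=lambda p:(proj(S,R.from_euler("zy",[np.radians(7.56),p[3]]).apply(m)*1+p[:3])-obs).ravel()
r=least_squares(f,[.6945,.17,.112,0]); print(r.x,np.degrees(r.x[3]),r.fun.round(1))
tcp0=np.array([.6312,.1609,.1834]); off=R.from_euler("z",-7.56,degrees=True).apply(tcp0-[.6945,.1719,.112]); print("tcp in pot",off)
tr=np.array([.6807,-.1568,0]); y=lambda v:R.from_euler("z",-3.71,degrees=True).apply(v)
for g in(.03,): print("tcp target", tr+y([-.09-g,0,0])+y([off[0],0,off[2]]))
E
python3 go.py 0.500 -0.145 0.18 -3.71 15
```

```text
[ 0.72531657  0.15115094  0.08299012 -0.01626313] -0.9318087571353787 [ 0.5 -0.2 -0.6 -0.5 -1.  -0.4  1.2 -0.6 -0.   1.6]
tcp in pot [-0.06419698 -0.00257636  0.0714    ]
tcp target [ 0.49688903 -0.14488126  0.0714    ]
t 5.6 pos [0.6308 0.1608 0.1826] zaxis [ 0.2586  0.0351 -0.9654] ft [-0.3218  0.1482 -4.0267] open 0.15489473956079192
shift cur axes [-0.1651  0.2857 -0.042 ] shift in target axes [-0.1076  0.3137 -0.0262] rot [-0.0519 -0.0022  0.1914]
```

```bash
python3 nudge.py '[{"ax":-0.17, "ay":-0.01, "az":0.64, "jaw":0}, {"ax":-0.17, "ay":-0.01, "az":0.64, "jaw":0}, {"ax":-0.18, "az":0.64, "jaw":0}, {"dx":-0.09, "dy":0.2, "dz":-0.02, "jaw":0}, {"dx":-0.09, "dy":0.27, "dz":-0.02, "jaw":0}, {"dx":-0.09, "dy":0.27, "dz":-0.02, "jaw":0}, {"dx":-0.09, "dy":0.27, "dz":-0.02, "jaw":0}, {"dx":-0.09, "dy":0.27, "dz":-0.02, "jaw":0}, {"dx":-0.09, "dy":0.27, "dz":-0.02, "jaw":0}, {"dx":-0.09, "dy":0.27, "dz":-0.02, "jaw":0}]';python3 nudge.py '[{"dx":-0.09, "dy":0.27, "dz":-0.02, "jaw":0}, {"dx":-0.09, "dy":0.27, "dz":-0.02, "jaw":0}, {"dx":-0.09, "dy":0.27, "dz":-0.02, "jaw":0}, {"dx":-0.09, "dy":0.27, "dz":-0.02, "jaw":0}, {"dx":-0.09, "dy":0.2, "dz":-0.02, "jaw":0}, {"jaw":0}, {"jaw":0}]';  python3 go.py 0.497 -0.145 0.0735 -3.71 15
```

```text
time_s: 6.6
tcp_pos: [0.5536, -0.0176, 0.1789]
orientation: [0.991, -0.032, 0.13, 0.005]
ft_force: [-0.2, -0.0, -3.4]
opening: 0.154
gripper_force: 49.0
time_s: 7.3
tcp_pos: [0.4999, -0.1417, 0.1772]
orientation: [0.991, -0.033, 0.13, 0.004]
ft_force: [1.0, 0.3, -2.4]
opening: 0.153
gripper_force: 49.1
t 7.3 pos [ 0.4999 -0.1417  0.1772] zaxis [ 0.2572 -0.0173 -0.9662] ft [ 0.9595  0.2666 -2.37  ] open 0.15295211156486418
shift cur axes [-0.0293  0.0035  0.0995] shift in target axes [-0.0294  0.0035  0.0995] rot [ 0.0007  0.0011 -0.0018]
```

In the tool's units: 0.02 m is 0.2, 0.017 m is 0.17.

```bash
python3 nudge.py '[{"dx":-0.06, "dy":0.035, "dz":0.17, "jaw":0}, {"dx":-0.06, "dz":0.2, "jaw":0}, {"dx":-0.06, "dz":0.2, "jaw":0}, {"dx":-0.05, "dz":0.17, "jaw":0}, {"dx":-0.03, "dz":0.1, "jaw":0}, {"jaw":0}, {"jaw":0}]'; python3 go.py 0.497 -0.145 0.0735 -3.71 15;python3 - <<'E'
from h import *
cv2.imwrite("pics/side3.png",cv2.resize(manip.capture("side")[130:290,240:440,::-1],None,fx=3.5,fy=3.5,interpolation=cv2.INTER_CUBIC))
E
```

```text
time_s: 8.0
tcp_pos: [0.497, -0.1436, 0.0897]
orientation: [0.991, -0.031, 0.13, 0.004]
ft_force: [-0.1, 0.4, -2.6]
opening: 0.151
gripper_force: 49.1
t 8.0 pos [ 0.497  -0.1436  0.0897] zaxis [ 0.2576 -0.0165 -0.9661] ft [-0.1023  0.3862 -2.5625] open 0.15138165612736026
shift cur axes [-0.0041  0.0014  0.0156] shift in target axes [-0.0041  0.0014  0.0156] rot [-0.0002  0.0007  0.0012]
```

View pics/side3.png

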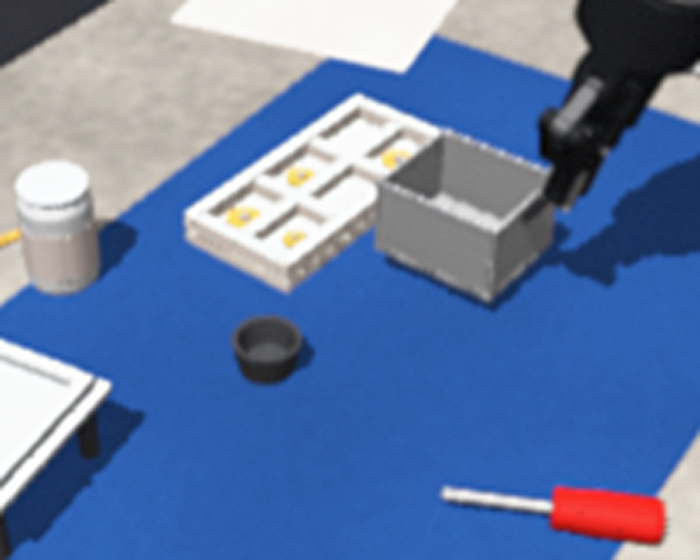

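The pot hangs level just above the bench. Its plain-end lower corner is at about (380,258), in front of the middle of the tray. I'll lower it slowly.

```bash
python3 nudge.py '[{"dx":-0.01, "dy":0.014, "dz":0.04, "jaw":0}, {"dx":-0.01, "dz":0.04, "jaw":0}, {"dx":-0.005, "dz":0.02, "jaw":0}, {"dx":-0.005, "dz":0.02, "jaw":0}, {"jaw":0}, {"jaw":0}]'; for i in 1; do python3 nudge.py '[{"dx":-0.003, "dz":0.01, "jaw":0}, {"dx":-0.003, "dz":0.01, "jaw":0}, {"jaw":0}]'; done
```

```text
time_s: 8.65
tcp_pos: [0.4967, -0.1463, 0.0775]
orientation: [0.991, -0.032, 0.13, 0.004]
ft_force: [0.2, -0.0, -1.7]
opening: 0.156
gripper_force: 49.1
time_s: 8.95
tcp_pos: [0.4966, -0.1461, 0.0753]
orientation: [0.991, -0.032, 0.13, 0.004]
ft_force: [-0.1, 0.2, -3.1]
opening: 0.155
gripper_force: 49.1
```

In the tool's units: 0.001 m is 0.01, -0.0003 m is -0.003.

```bash
python3 nudge.py '[{"dx":-0.003, "dz":0.01, "jaw":0}, {"dx":-0.003, "dz":0.01, "jaw":0}, {"jaw":0}]'; python3 go.py 0.497 -0.145 0.0714 -3.71 15
```

```text
time_s: 9.25
tcp_pos: [0.4964, -0.146, 0.073]
orientation: [0.991, -0.032, 0.13, 0.004]
ft_force: [-0.3, 0.5, -3.2]
opening: 0.153
gripper_force: 49.1
t 9.25 pos [ 0.4964 -0.146   0.073 ] zaxis [ 0.2575 -0.0171 -0.9661] ft [-0.2655  0.4608 -3.1525] open 0.15252104556352286
shift cur axes [ 0.0001 -0.0011  0.0017] shift in target axes [ 0.0001 -0.0011  0.0017] rot [ 0.0004  0.0008 -0.0003]
```

In the tool's units: 0.001 m is 0.01, -0.0003 m is -0.003.

```bash
python3 nudge.py '[{"dx":-0.003, "dz":0.01, "jaw":0}, {"jaw":0}]'; python3 nudge.py '[{"dx":-0.002, "dz":0.006, "jaw":0}, {"jaw":0}]'
```

```text
time_s: 9.45
tcp_pos: [0.4964, -0.1461, 0.072]
orientation: [0.991, -0.032, 0.13, 0.004]
ft_force: [0.1, -0.7, -1.2]
opening: 0.149
gripper_force: 49.3
time_s: 9.65
tcp_pos: [0.4963, -0.1461, 0.0715]
orientation: [0.991, -0.032, 0.13, 0.005]
ft_force: [-2.0, -0.4, 2.0]
opening: 0.155
gripper_force: 49.9
```

In the tool's units: 0.0003 m is 0.003, -0.0001 m is -0.001.

```bash
python3 nudge.py '[{"dx":-0.001, "dz":0.003, "jaw":0}, {"jaw":0}]'; python3 nudge.py '[{"jaw":0.22}, {"jaw":0.3}, {"jaw":0.5}, {"jaw":1}, {"jaw":1}, {"jaw":1}, {"jaw":1}, {"jaw":1}]'
```

```text
time_s: 9.85
tcp_pos: [0.4963, -0.1462, 0.0714]
orientation: [0.991, -0.032, 0.13, 0.005]
ft_force: [-4.5, -0.4, 7.0]
opening: 0.15
gripper_force: 50.5
time_s: 10.65
tcp_pos: [0.4964, -0.146, 0.0711]
orientation: [0.991, -0.032, 0.13, 0.004]
ft_force: [-0.3, -0.2, 0.1]
opening: 1.003
gripper_force: 0.0
```

In the tool's units: -0.04 m is -0.4, -0.03 m is -0.3, -0.13 rad is -1.3.

```bash
python3 nudge.py '[{"dz":-0.1, "jaw":1}, {"dz":-0.2, "jaw":1}, {"dz":-0.3, "jaw":1}, {"dz":-0.4, "jaw":1}, {"dz":-0.4, "jaw":1}, {"dz":-0.3, "jaw":1}, {"ay":-1.3, "jaw":1}, {"ay":-1.3, "jaw":1}, {"jaw":0}, {"jaw":0}]'; python3 go.py 0.582 -0.152 0.13 -3.71 0
python3 - <<'E'
from h import *
c=manip.camera_info("wrist"); w=manip.capture("wrist"); t=manip.capture("top")
np.save("w.npy",w); import pickle; pickle.dump(c,open("w.pkl","wb"))
cv2.imwrite("pics/w4.png",w[:,:,::-1]); cv2.imwrite("pics/top4.png",cv2.resize(t[130:230,300:460,::-1],None,fx=4,fy=4,interpolation=cv2.INTER_CUBIC))
E
```

```text
time_s: 11.65
tcp_pos: [0.453, -0.1425, 0.2347]
orientation: [0.999, -0.032, 0.001, -0.0]
ft_force: [0.7, 0.5, -0.2]
opening: 0.69
gripper_force: 0.0
t 11.65 pos [ 0.453  -0.1425  0.2347] zaxis [ 0.0024  0.0008 -1.    ] ft [ 0.7438  0.5144 -0.2462] open 0.6901922390513737
shift cur axes [0.1291 0.0013 0.105 ] shift in target axes [0.1293 0.0011 0.1047] rot [-0.0009 -0.0024  0.0007]
```

View pics/w4.png

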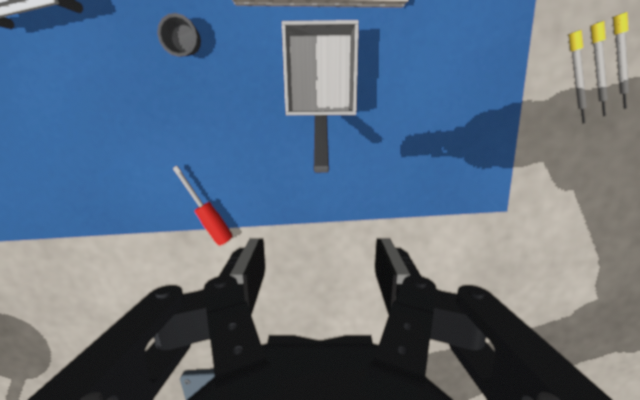

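The pot stands upright. Its rim corners are at (283,21), (358,22), (356,115) and (287,114), and the lower edge of the tray's near side runs from about (235,3) to (406,6). I'll compute the alignment.

Run:
```python
from h import *
import pickle
c=pickle.load(open("w.pkl","rb"))
P=back(c,[(283,21),(358,22),(356,115),(287,114)],.055); print(P.round(4),P.mean(0))
E=back(c,[(235,3),(406,6)],.0); print(E.round(4),E.mean(0),np.degrees(np.arctan2(*(E[0]-E[1])[:2])))
d=P[0]-P[1]; print("pot yaw from far edge",-np.degrees(np.arctan2(d[0],d[1])))
```

```text
[[ 0.6092 -0.1165  0.055 ]
 [ 0.6037 -0.1903  0.055 ]
 [ 0.5151 -0.1861  0.055 ]
 [ 0.5208 -0.1119  0.055 ]] [ 0.56220885 -0.15121314  0.055     ]
[[ 0.6446 -0.0584  0.    ]
 [ 0.6294 -0.2526  0.    ]] [ 0.63699014 -0.15548961  0.        ] 4.473439719100858
pot yaw from far edge -4.271075694244542
```

View pics/top4.png

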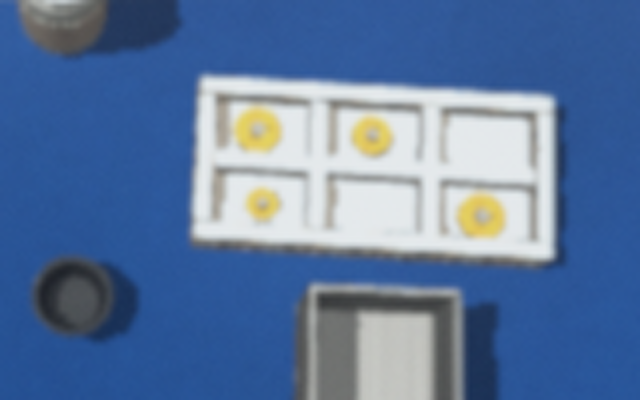

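In the tool's units: 0.0015 m is 0.015, 0.035 m is 0.35.

```bash
python3 nudge.py '[{"dx":0.32, "dy":0.015, "jaw":0}, {"dx":0.32, "jaw":0}, {"dx":0.32, "jaw":0}, {"dx":0.31, "jaw":0}, {"dz":0.35, "jaw":0}, {"dz":0.35, "jaw":0}, {"dz":0.34, "jaw":0}, {"jaw":0}, {"jaw":0}, {"jaw":0}]'; python3 go.py 0.582 -0.1526 0.012 -4 0
```

```text
time_s: 12.75
tcp_pos: [0.5802, -0.1529, 0.1336]
orientation: [0.999, -0.033, 0.002, 0.0]
ft_force: [0.1, 0.3, 0.5]
opening: -0.0
gripper_force: 0.0
t 12.75 pos [ 0.5802 -0.1529  0.1336] zaxis [ 0.0042 -0.0009 -1.    ] ft [0.1469 0.3229 0.5307] open -0.00015508379620293855
shift cur axes [ 0.0012 -0.0005  0.1216] shift in target axes [ 0.0017 -0.0004  0.1216] rot [ 0.0006 -0.0043  0.0046]
```

```bash
python3 nudge.py '[{"dz":0.3, "ay":-0.04, "az":0.04, "jaw":0}, {"dz":0.3, "jaw":0}, {"dz":0.25, "jaw":0}, {"dz":0.2, "jaw":0}, {"dz":0.08, "jaw":0}, {"dz":0.06, "jaw":0}, {"jaw":0}, {"jaw":0}]'; python3 go.py 0.592 -0.153 0.012 -4 0
```

```text
time_s: 13.55
tcp_pos: [0.5799, -0.1531, 0.0136]
orientation: [0.999, -0.035, -0.001, 0.0]
ft_force: [0.7, 0.2, -0.4]
opening: -0.002
gripper_force: 0.0
t 13.55 pos [ 0.5799 -0.1531  0.0136] zaxis [-0.0011 -0.0005 -1.    ] ft [ 0.7319  0.2321 -0.3507] open -0.002276286862173751
shift cur axes [ 0.0121 -0.0009  0.0016] shift in target axes [ 0.0121 -0.0009  0.0016] rot [0.0006 0.0011 0.0005]
```

```bash
for i in 1 2; do python3 nudge.py '[{"dx":0.02, "jaw":0}, {"dx":0.02, "jaw":0}, {"dx":0.02, "jaw":0}, {"dx":0.02, "jaw":0}]' | egrep 'pos|ft'; done;  for i in 1 2 3; do python3 nudge.py '[{"dx":0.01, "jaw":0}, {"dx":0.01, "jaw":0}, {"dx":0.01, "jaw":0}, {"dx":0.01, "jaw":0}]'|egrep 'pos|ft'; done
```

```text
tcp_pos: [0.5874, -0.1535, 0.0126]
ft_force: [-1.0, -0.2, 0.6]
tcp_pos: [0.5945, -0.1541, 0.0122]
ft_force: [-3.6, 0.4, 0.6]
tcp_pos: [0.5991, -0.1544, 0.0123]
ft_force: [-1.0, -0.0, -0.2]
tcp_pos: [0.6031, -0.1546, 0.0124]
ft_force: [-2.1, -0.4, -0.6]
tcp_pos: [0.6071, -0.1549, 0.0124]
ft_force: [-2.2, 0.7, -0.8]
```

```bash
for i in 1 2; do python3 nudge.py '[{"dx":0.01, "jaw":0}, {"dx":0.01, "jaw":0}, {"dx":0.01, "jaw":0}, {"dx":0.01, "jaw":0}]'|egrep 'pos|ft'; done; python3 nudge.py '[{"dx":0.01, "jaw":0}, {"jaw":0}]'|egrep 'pos|ft'; python3 nudge.py '[{"dx":0.01, "jaw":0}, {"jaw":0}]'|egrep 'pos|ft'
```

```text
tcp_pos: [0.6111, -0.1552, 0.0124]
ft_force: [-1.1, -0.7, -0.1]
tcp_pos: [0.615, -0.1554, 0.0124]
ft_force: [-1.9, 0.4, -0.6]
tcp_pos: [0.6162, -0.1555, 0.0124]
ft_force: [-1.0, 1.4, -0.2]
tcp_pos: [0.6171, -0.1556, 0.0124]
ft_force: [-1.5, -0.0, 0.2]
```

```bash
python3 nudge.py '[{"dx":0.01, "jaw":0}, {"jaw":0}]'|egrep 'pos|ft'; python3 nudge.py '[{"dx":0.007, "jaw":0}, {"jaw":0}]'|egrep 'pos|ft'; python3 nudge.py '[{"dx":0.005, "jaw":0}, {"jaw":0}]'|egrep 'pos|ft'
```

```text
tcp_pos: [0.6181, -0.1557, 0.0124]
ft_force: [-1.1, -0.4, -0.8]
tcp_pos: [0.6188, -0.1557, 0.0123]
ft_force: [-1.7, -0.0, -0.1]
tcp_pos: [0.6192, -0.1557, 0.0124]
ft_force: [-1.8, -0.8, 0.8]
```

In the tool's units: 0.0005 m is 0.005.

```bash
python3 nudge.py '[{"dx":0.005, "jaw":0}, {"jaw":0}]'|egrep 'pos|ft'
```

```text
tcp_pos: [0.6197, -0.1558, 0.0123]
ft_force: [-1.6, -0.0, 0.3]
```

```bash
for i in 1 2; do python3 nudge.py '[{"dx":0.005, "jaw":0}, {"jaw":0}]'|egrep 'pos|ft';done
```

```text
tcp_pos: [0.62, -0.1558, 0.0123]
ft_force: [-2.1, 0.7, 0.8]
tcp_pos: [0.6202, -0.1558, 0.0123]
ft_force: [-5.0, 0.1, 0.8]
```

```bash
for i in 1 2; do python3 nudge.py '[{"dx":0.005, "jaw":0}, {"jaw":0}]'|egrep 'pos|ft';done
```

```text
tcp_pos: [0.6206, -0.1558, 0.0122]
ft_force: [-5.5, 0.1, 1.7]
tcp_pos: [0.6211, -0.1558, 0.0123]
ft_force: [-5.0, 2.0, 2.1]
```

In the tool's units: 0.0005 m is 0.005.

```bash
python3 nudge.py '[{"dx":0.005, "jaw":0}, {"jaw":0}]'|egrep 'pos|ft'
```

```text
tcp_pos: [0.6216, -0.1559, 0.0123]
ft_force: [-5.7, 1.2, 2.5]
```

```bash
python3 nudge.py '[{"dx":0.004, "jaw":0}, {"jaw":0}]'|egrep 'pos|ft'
python3 - <<'E'
from h import *
t=manip.capture("top");a=cv2.resize(t[130:230,300:460,::-1],None,fx=4,fy=4,interpolation=cv2.INTER_CUBIC);
cv2.imwrite("pics/top5.png",a)
# tray shift since first top picture: phase correlation on the tray's upper rows
g=lambda i:cv2.cvtColor(i,cv2.COLOR_BGR2GRAY)[148:182,344:444].astype(np.float32)
print(cv2.phaseCorrelate(g(cv2.imread("pics/top0.png")),g(np.ascontiguousarray(t[:,:,::-1]))))
E
```

```text
tcp_pos: [0.622, -0.156, 0.0123]
ft_force: [-5.5, 1.3, 1.9]
((0.14200212360163533, 0.10863025856050257), 0.3076482244332631)
```

```bash
cat > wheels.py <<'E'
from h import *
def cen(im):
    p=im.astype(float)[145:200,340:445]; w=np.clip(np.minimum(p[...,2],p[...,1])-p[...,0]-40,0,None)
    n,l,s,c=cv2.connectedComponentsWithStats((w>0).astype(np.uint8))
    o=[(round(float((w*(l==i)*np.arange(105)).sum()/(w*(l==i)).sum()),2),round(float((w*(l==i)*np.arange(55)[:,None]).sum()/(w*(l==i)).sum()),2),int(s[i,4])) for i in range(1,n) if s[i,4]>5]
    return sorted(o)
print(cen(cv2.imread("pics/top0.png")))
t=manip.capture("top")
print(cen(t[:,:,::-1])); cv2.imwrite("pics/tlast.png",t[:,:,::-1])
E
python3 wheels.py
```

```text
[(23.91, 17.07, 96), (25.16, 35.53, 47), (52.44, 18.61, 72), (79.81, 38.64, 95)]
[(23.92, 17.09, 97), (25.26, 35.58, 49), (50.0, 17.38, 30)]
```

The tray hasn't moved: its wheels are where they were to within 0.1 px. The 5 N resistance is therefore the pot turning square, so I'll carry on in small steps.

In the tool's units: 0.0004 m is 0.004.

```bash
python3 nudge.py '[{"dx":0.004, "jaw":0}, {"jaw":0}]'|egrep 'pos|ft'
```

```text
tcp_pos: [0.622, -0.156, 0.0122]
ft_force: [-6.8, 0.3, 4.0]
```

In the tool's units: 0.0004 m is 0.004.

```bash
python3 nudge.py '[{"dx":0.004, "jaw":0}, {"jaw":0}]'|egrep 'pos|ft'; python3 wheels.py
```

```text
tcp_pos: [0.6221, -0.156, 0.0122]
ft_force: [-7.4, 1.0, 4.1]
[(23.91, 17.07, 96), (25.16, 35.53, 47), (52.44, 18.61, 72), (79.81, 38.64, 95)]
[(23.91, 17.1, 97), (25.27, 35.59, 49), (49.92, 17.45, 29)]
```

The tip has stopped advancing while the force climbs to 7.4 N, so the pot is seated. I'll back off, lift out and look.

```bash
python3 nudge.py '[{"dx":-0.01, "jaw":0}, {"dx":-0.02, "jaw":0}, {"dx":-0.05, "jaw":0}, {"dx":-0.06, "jaw":0}, {"dz":-0.2, "jaw":0}, {"dz":-0.4, "jaw":0}, {"dz":-0.4, "jaw":0}, {"dz":-0.4, "jaw":0}, {"dz":-0.4, "jaw":0}, {"dz":-0.2, "jaw":0}]'; python3 nudge.py '[{"dx":-0.3, "dy":0.3, "jaw":0}, {"dx":-0.3, "dy":0.3, "jaw":0}, {"dx":-0.3, "dy":0.3, "jaw":0}, {"dx":-0.3, "dy":0.3, "jaw":0}, {"jaw":0}, {"jaw":0}]'; python3 wheels.py
python3 - <<'E'
import cv2
t=cv2.imread("pics/tlast.png")[140:240,330:460]; cv2.imwrite("pics/fin.png",cv2.resize(t,None,fx=6,fy=6,interpolation=cv2.INTER_CUBIC))
E
```

```text
time_s: 20.3
tcp_pos: [0.6114, -0.1548, 0.2165]
orientation: [0.999, -0.035, 0.001, 0.001]
ft_force: [0.2, 0.1, -0.7]
opening: 0.003
gripper_force: 0.0
time_s: 20.9
tcp_pos: [0.4814, -0.2675, 0.2131]
orientation: [0.999, -0.036, -0.001, 0.001]
ft_force: [0.9, -0.1, 0.1]
opening: 0.002
gripper_force: 0.0
[(23.91, 17.07, 96), (25.16, 35.53, 47), (52.44, 18.61, 72), (79.81, 38.64, 95)]
[(23.9, 17.07, 95), (25.17, 35.54, 47), (52.45, 18.61, 73), (79.83, 38.64, 95)]
```

View pics/fin.png

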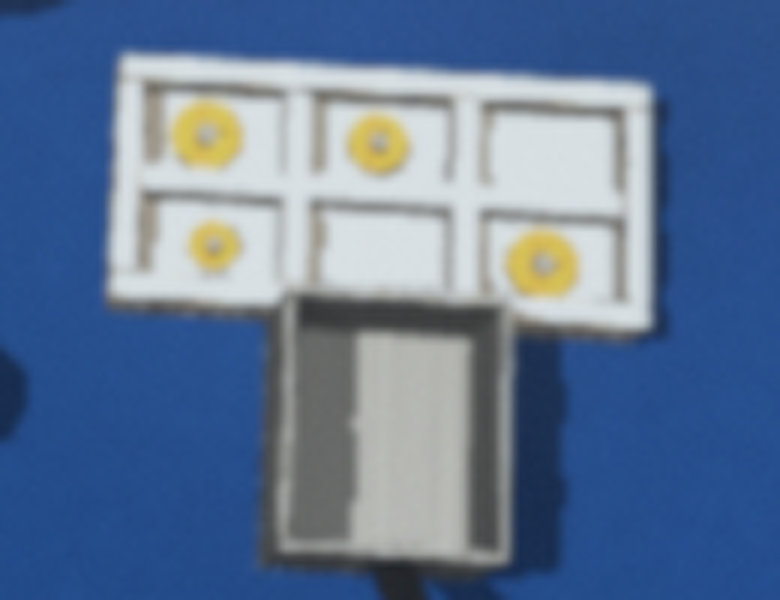

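The picture shows the pot against the tray's near side, with rim corners at about (288,295), (515,302), (508,562) and (280,550). The tray hasn't moved. I'll measure squareness at sub-pixel level.

```bash
cat > sq.py <<'E'
from h import *
T=manip.camera_info("top")
ims=[manip.capture("top").astype(float) for _ in range(4)]
g=np.mean(ims,0)[...,0]   # red: blue mat dark
def edge(p,q,z,sgn,half=4,n=60):
    # sub-pixel edge along segment p-q (px); search along normal, sgn = sign of gradient
    p,q=np.array(p,float),np.array(q,float); d=(q-p)/np.linalg.norm(q-p); nn=np.array([-d[1],d[0]]); o=[]
    for s in np.linspace(.08,.92,n):
        c=p+s*(q-p); k=np.arange(-half,half+.01,.1); xy=(c+k[:,None]*nn).astype(np.float32)
        v=cv2.remap(g.astype(np.float32),xy[:,0].copy(),xy[:,1].copy(),cv2.INTER_LINEAR).ravel()
        v=cv2.GaussianBlur(v[:,None],(1,9),2).ravel(); gr=np.clip(sgn*np.gradient(v),0,None); j=gr.argmax()
        w=gr*(abs(k-k[j])<1); o.append(c+nn*(w*k).sum()/w.sum())
    P=back(T,o,z)[:,:2]; c=np.median(P,0); keep=np.ones(n,bool)
    for _ in range(3):
        c=P[keep].mean(0); u=np.linalg.svd(P[keep]-c)[2][0]; r=(P-c)@[-u[1],u[0]]; keep=abs(r)<max(2*r[keep].std(),2e-4)
    a=np.degrees(np.arctan2(u[1],u[0])); a=(a+45)%90-45
    return round(a,2),c.round(4),round(r[keep].std()*1e3,2),keep.sum()
f=lambda x,y:(x/6+330-.42,y/6+140-.42)
print("tray far",edge(f(122,55),f(652,85),.024,1)); print("tray left",edge(f(122,55),f(108,297),.024,-1)); print("tray right",edge(f(654,85),f(652,325),.024,1))
print("tray nearL",edge(f(108,300),f(265,308),.024,-1)); print("tray nearR",edge(f(530,318),f(650,328),.024,-1))
print("pot right",edge(f(517,310),f(511,562),.055,1)); print("pot left",edge(f(286,300),f(277,550),.055,-1)); print("pot near",edge(f(280,552),f(508,562),.055,-1))
E
python3 sq.py
```

```text
tray far (np.float64(-4.23), array([ 0.7271, -0.1608]), np.float64(0.49), np.int64(60))
tray left (np.float64(-3.97), array([ 0.6863, -0.0605]), np.float64(0.34), np.int64(56))
tray right (np.float64(-4.39), array([ 0.6739, -0.2524]), np.float64(0.06), np.int64(59))
tray nearL (np.float64(-4.47), array([ 0.641 , -0.0858]), np.float64(0.5), np.int64(60))
tray nearR (np.float64(-5.84), array([ 0.6305, -0.2269]), np.float64(0.44), np.int64(60))
pot right (np.float64(-4.95), array([ 0.5864, -0.1892]), np.float64(0.38), np.int64(60))
pot left (np.float64(-4.62), array([ 0.591 , -0.1118]), np.float64(0.4), np.int64(60))
pot near (np.float64(-4.6), array([ 0.5462, -0.1475]), np.float64(0.43), np.int64(59))
```

The pot sits square to the tray within about 0.4°, centred to about 1 mm and flush, and the tray hasn't moved. I'll hand it in.

```bash
python3 -c "
from workcell import manip
print(manip.sign_off())"
```

```text
the job is handed in; nothing more can be done
None
```

The rinse pot now stands upright against the middle of the tray's near side, flush with it, square to about 0.4° and centred to about 1 mm, with its handle towards the robot; the tray did not move, the gripper is clear of everything, and the job is handed in at about 21 s.

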